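# Sort a mixed waste sample into the carriers

### The job

Sort the five loose containers on the bench by material: the two glass bottles into the blue carrier, the two plastic bottles into the yellow carrier, and the steel tin into the empty bay of the green carrier. Stand each one upright on the floor of a bay, one to a bay, and set the glass down gently, without dropping or banging it. The red tin already in the green carrier must stay standing in its bay.

Things in the scene. Friction and masses are not known exactly. Their poses are not given: they have to be found in the camera images.
- amber_bottle: GLASS: brown (amber) glass bottle with a white paper label and a black cap, about 170 g, standing upright at the start: 110 mm high, round body 54 mm in diameter up to 50 mm, a cone from there to 70 mm, then a neck 28 mm in diameter and over the top 18 mm a cap 32 mm in diameter. Origin at the centre of its underside, z along its axis up. Loose
- green_bottle: GLASS: green glass bottle with a brass-coloured cap and no label, about 190 g, standing upright at the start: 125 mm high, round body 54 mm in diameter up to 60 mm, a cone from there to 80 mm, then a neck 26 mm in diameter and over the top 18 mm a cap 30 mm in diameter. Origin at the centre of its underside, z along its axis up. Loose
- white_bottle: PLASTIC: white plastic bottle with a red cap, about 60 g, standing upright at the start: 115 mm high, round body 54 mm in diameter up to 55 mm, a cone from there to 75 mm, then a neck 34 mm in diameter and over the top 18 mm a cap 38 mm in diameter. Origin at the centre of its underside, z along its axis up. Loose
- water_bottle: PLASTIC: pale-blue plastic water bottle with a green label and a blue cap, about 50 g, standing upright at the start: 122 mm high, round body 54 mm in diameter up to 60 mm, a cone from there to 80 mm, then a neck 26 mm in diameter and over the top 18 mm a cap 32 mm in diameter. Origin at the centre of its underside, z along its axis up. Loose
- steel_tin: METAL: bare grey steel tin, a plain closed cylinder 53 mm in diameter (54 over its thin ribs) and 105 mm high, standing upright on the bench at the start, about 70 g. Origin at the centre of its underside, z along its axis up. Loose
- red_tin: red tin with a grey lid, 53 mm in diameter and 85 mm high, about 120 g: already sorted, it stands loose in the +y bay of the green carrier. Origin at the centre of its underside, z along its axis up
- crate_blue: blue two-bay carrier, fixed to the bench, open at the top: 92 mm (x) by 178 mm (y) outside, 50 mm high, walls and floor 5 mm thick. One 5 mm divider as high as the walls splits it into two bays, each about 82 mm by 81 mm, centred at y = +43 mm and y = -43 mm on its own y axis. Origin at the centre of its underside, z up
- crate_yellow: yellow two-bay carrier, fixed to the bench, open at the top: 92 mm (x) by 178 mm (y) outside, 50 mm high, walls and floor 5 mm thick. One 5 mm divider as high as the walls splits it into two bays, each about 82 mm by 81 mm, centred at y = +43 mm and y = -43 mm on its own y axis. Origin at the centre of its underside, z up
- crate_green: green two-bay carrier, fixed to the bench, open at the top: 92 mm (x) by 178 mm (y) outside, 50 mm high, walls and floor 5 mm thick. One 5 mm divider as high as the walls splits it into two bays, each about 82 mm by 81 mm, centred at y = +43 mm and y = -43 mm on its own y axis. Origin at the centre of its underside, z up. Its +y bay already holds the red tin; its -y bay is empty
Things that resemble listed ones, but are neither listed nor needed, are in the scene too. Leave any purple look-alike of the amber_bottle alone.

How it is judged:
At the end, for the whole second after the job is handed in: Glass in the blue, plastic in the yellow, both tins in the green carrier: each on the floor of a bay (underside under 12 mm above the carrier's underside, axis inside its walls), upright within 0.15 rad, at rest (under 20 mm/s) (x of amber_bottle in the frame of crate_blue between -0.041 and 0.041 m and y of amber_bottle in the frame of crate_blue between -0.084 and 0.084 m and z of each of amber_bottle, green_bottle in the frame of crate_blue below 0.012 m and angle between each of amber_bottle, green_bottle, white_bottle, water_bottle, steel_tin, red_tin's own z axis and vertical below 0.15 rad and linear speed of each of amber_bottle, green_bottle, white_bottle, water_bottle, steel_tin, red_tin below 0.02 m/s and x of green_bottle in the frame of crate_blue between -0.041 and 0.041 m and y of green_bottle in the frame of crate_blue between -0.084 and 0.084 m and x of white_bottle in the frame of crate_yellow between -0.041 and 0.041 m and y of white_bottle in the frame of crate_yellow between -0.084 and 0.084 m and z of each of white_bottle, water_bottle in the frame of crate_yellow below 0.012 m and x of water_bottle in the frame of crate_yellow between -0.041 and 0.041 m and y of water_bottle in the frame of crate_yellow between -0.084 and 0.084 m and x of steel_tin in the frame of crate_green between -0.041 and 0.041 m and y of steel_tin in the frame of crate_green between -0.084 and 0.084 m and z of each of steel_tin, red_tin in the frame of crate_green below 0.012 m and x of red_tin in the frame of crate_green between -0.041 and 0.041 m and y of red_tin in the frame of crate_green between -0.084 and 0.084 m); the robot touches nothing.
It fails at once if the red tin is lifted out of its bay or knocked over (height (world z) of red_tin above 0.03 m or angle between red_tin's own z axis and vertical above 0.4 rad).
It fails at once if the amber bottle is dropped or banged into a carrier: more than 45 N between them, or faster than 0.6 m/s just above a carrier's floor (a fall of over about 20 mm) (contact force between amber_bottle and crate_blue above 45 N or contact force between amber_bottle and crate_yellow above 45 N or contact force between amber_bottle and crate_green above 45 N or (linear speed of amber_bottle above 0.6 m/s and height (world z) of amber_bottle below 0.02 m and (horizontal distance between amber_bottle and crate_blue below 0.08 m or horizontal distance between amber_bottle and crate_yellow below 0.08 m or horizontal distance between amber_bottle and crate_green below 0.08 m))).
It fails at once if the green bottle is dropped or banged into a carrier: more than 45 N between them, or faster than 0.6 m/s just above a carrier's floor (a fall of over about 20 mm) (contact force between green_bottle and crate_blue above 45 N or contact force between green_bottle and crate_yellow above 45 N or contact force between green_bottle and crate_green above 45 N or (linear speed of green_bottle above 0.6 m/s and height (world z) of green_bottle below 0.02 m and (horizontal distance between green_bottle and crate_blue below 0.08 m or horizontal distance between green_bottle and crate_yellow below 0.08 m or horizontal distance between green_bottle and crate_green below 0.08 m))).
It also fails if it takes over 131 s, if anything falls off the work surface, if the arm or the gripper's body presses on something with over 40 N, if the wrist force passes 120 N, or if a joint passes its speed limit or range.

### The arm

A 6-joint arm with a two-finger parallel gripper is mounted at the origin on the work surface. World frame = base frame: x ahead of the robot, y to its left, z up, the work surface at z = 0. Lengths are in m, angles in rad, forces in N, time in s.
With the tool pointing down it reaches from about 0.375 to 0.925 m from the base axis. Payload 5.7 kg.
Tool frame: the origin (TCP) lies on the mounting face of the last link; the fingertips stand 173 mm ahead of it and the grasp point (between the pads) lies 155 mm ahead of it; z points along the fingers, y is the line along which they close (so a half turn about z gives the same grasp; the last joint's range is limited). The gripper opens to 85 mm and grips with 20 to 120 N. Pads are 22 mm wide; open, the fingers measure 114 mm over their backs; the gripper's body (76 mm by 85 mm) begins 54 mm behind the grasp point. The pads swing forward as they close: fully open they stand 13 mm farther back than shut.
Start: joints at [1.01, 0.359, 1.51, -0, 1.272, -0.115], TCP at [0.259, 0.541, 0.405] pointing down, gripper open.
Joint ranges: [-2.97, 2.97], [-1.01, 2.36], [0.21, 2.38], [-0.96, 4.11], [0.2, 2.71], [-2.98, 2.98]. Speed limits (rad/s): [2.39, 2.39, 3.14, 3.14, 3.14, 3.14].

### API

Orientations are given as a unit quaternion [w, x, y, z].
In Python, from workcell import robot gives the robot as it stands.
- The arm moves only by the tool arm_command, never from a script. Its argument "series" is a list of rows, each a list of 2 entries, a list of its own where there are three numbers: the shift along the tool's x, y, z each as a share of 0.025 m, from -1 to 1, then the turn, a rotation vector about the tool's x, y, z each as a share of 0.15 rad, from -1 to 1. In form: [[[dx, dy, dz], [rx, ry, rz]], ...]. A call has 1 to 20 rows; each row shifts and turns the commanded pose from where the row before left it, along the tool's axes as they then stand; what a row does not reach is not made up. A row lasts 1/10 s, in which the tool goes at most 50 mm and 8.59 degrees, less where a joint would pass 70% of its speed; a pose out of reach is approached as far as the arm can. A call with a number of a shift or a turn outside -1 to 1 is refused whole. A call with a gripper value outside its range is refused whole. "claw" is the opening, from -1 (shut) to 1 (fully open), set as the call begins (left out, the last holds). The fingers move at their own pace and stop on an object; the grip force is fixed at half the most. Time passes only in rows, so rows that do not move let the fingers close. It gives the time, the measured TCP pose, the force, the opening and the grip force at its end, in the units of the state.
- robot.get_state(): the state, without advancing time (a new reading comes with each control period).
- robot.camera(name): name is "side" or "top" or "wrist"; returns the picture (384x512x3 uint8, blue, green, red); there is no depth.
- robot.camera_model(name): a dict with "fx", "fy", "cx", "cy" (pixels), "R" (3x3) and "t" (3): a world point X has camera coordinates R X + t. Camera axes: x right, y down, z forward; pixel columns grow to the right and rows downward; lengths in m; the calibration is good to about 2 mm. The wrist camera is an equidistant fisheye: a pixel r from the principal point sees the ray r / f radians off the axis. A picture is of the moment at which its call begins: read the wrist's pose just before it. camera_model takes no time and is no camera call; for the wrist camera it gives the pose at the moment of the call.
- robot.close_job(): hands the job in; it is judged then, once.
Trained networks look in the newest picture that a camera, given by its name, has taken for a name from the list of things; names that differ only in an ending like _2 or _b are one class to them, and where a whole thing is asked for, a point or a joint stands for the part that bears it (a point fixed in the world has none). Each returns a list of dicts, best first, with "p" (0 to 1); they miss things now and then, are a little off and sometimes report something else, mostly with a low value. They report only what shows in the picture. A call takes as long as a camera call. They do not tell look-alikes from the thing itself.
- robot.spot_in(target, camera): "position" ([x, y, z] in m, in world coordinates, good to about 4 mm: the middle of the surface that is visible of it).
The state is a dict: "time_s": time; "qpos": joint angles; "joint_vel": joint speeds; "tau": joint torques, N m; "eef_pos": TCP position; "tool_rot": TCP orientation; "contact_force": force on the tool from outside, world axes, zero at the start; "moment": the same for the moment, N m; "width": finger opening in m; "grip_force": force on a finger pad.
Only numpy, scipy, OpenCV 4.12 (cv2) and the standard library are available. Lean on these libraries where they do the work, as an engineer would, in place of code of your own. Each camera call takes 0.05 s, during which the arm holds its last target. There are 200 camera calls.

## Working session

There is one attempt and no reset: what is moved stays moved. The work goes in short steps, Python scripts to look and compute and a tool call to move; the robot and the scene stay as the last step left them, time stands still between calls to the robot, and variables do not carry over. Pictures are saved under pics/ and viewed, at most 14 in all, crops included, and the job is handed in when it is done.

Besides the shell and the picture viewer there is one more tool, called after "Request:" by a JSON object that holds its "method" and its "body", one argument or row to a line. arm_command: Moves the arm, as the interface text tells. Shift numbers are shares of 0.025 m and turn numbers shares of 0.15 rad, none past 1 either way. Its arguments: {"type":"object","properties":{"series":{"type":"array","items":{"type":"array"}},"claw":{"type":"number"}},"required":["series"]}

```bash
mkdir -p pics; python3 - <<'E'
from workcell import robot
import cv2
s=robot.get_state(); print({k:s[k] for k in("time_s","eef_pos","tool_rot","width","qpos")})
for c in("side","top"):
    cv2.imwrite(f"pics/{c}0.png",robot.camera(c))
    for n in "amber_bottle green_bottle white_bottle water_bottle steel_tin red_tin crate_blue crate_yellow crate_green".split():
        print(c,n,[([round(float(v),3) for v in d["position"]],round(float(d["p"]),2)) for d in robot.spot_in(n,c)])
m=robot.camera_model("top");print(m)
E
```

```text
{'time_s': 0.0, 'eef_pos': array([0.25850229, 0.54103802, 0.40382526]), 'tool_rot': array([-3.07160722e-04,  2.21040131e-01,  9.75264240e-01, -9.10344816e-04]), 'width': 0.08566941907755349, 'qpos': array([ 1.00992230e+00,  3.59526820e-01,  1.51147195e+00, -2.52824305e-05,
        1.27251527e+00, -1.15104656e-01])}
side amber_bottle [([0.333, -0.161, 0.06], 0.89), ([0.425, -0.16, 0.06], 0.78), ([0.439, 0.135, 0.063], 0.39)]
side green_bottle [([0.358, -0.295, 0.068], 0.8)]
side white_bottle [([0.44, 0.136, 0.063], 0.94)]
side water_bottle [([0.364, 0.248, 0.064], 0.92)]
side steel_tin [([0.476, -0.02, 0.082], 0.79), ([0.362, 0.25, 0.064], 0.42), ([0.424, -0.159, 0.057], 0.17)]
side red_tin [([0.663, 0.013, 0.083], 0.59)]
side crate_blue []
side crate_yellow [([0.559, -0.32, 0.009], 0.61)]
side crate_green [([0.668, -0.035, 0.029], 0.92)]
top amber_bottle [([0.328, -0.144, 0.06], 0.64), ([0.419, -0.144, 0.066], 0.56), ([0.656, 0.024, 0.093], 0.38)]
top green_bottle [([0.355, -0.273, 0.07], 0.96)]
top white_bottle [([0.432, 0.146, 0.077], 0.98)]
top water_bottle [([0.355, 0.251, 0.073], 0.91), ([0.358, -0.273, 0.07], 0.44)]
top steel_tin [([0.476, 0.001, 0.107], 0.61)]
top red_tin [([0.654, 0.023, 0.089], 0.74)]
top crate_blue [([0.554, 0.3, 0.007], 0.81), ([0.416, -0.143, 0.062], 0.19)]
top crate_yellow [([0.557, -0.313, 0.013], 0.86), ([0.672, -0.032, 0.018], 0.27)]
top crate_green [([0.67, -0.033, 0.018], 0.95)]
{'fx': 434.41853701112444, 'fy': 434.41853701112444, 'cx': 252.66468212924633, 'cy': 193.18109396515484, 'R': array([[ 0.03744613, -0.99929723,  0.00168436],
       [-0.9755167 , -0.03692045, -0.21680418],
       [ 0.216714  ,  0.00647535, -0.97621366]]), 't': array([0.02368298, 0.49524369, 1.01687802])}
```

View pics/top0.png

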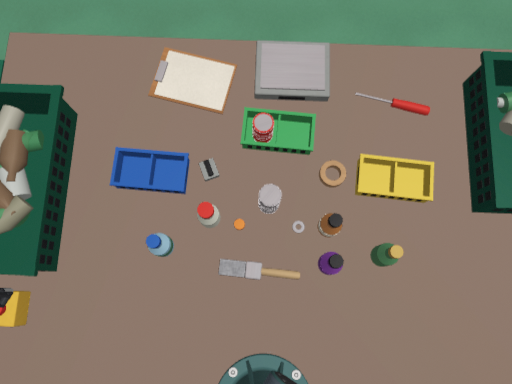

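View pics/side0.png

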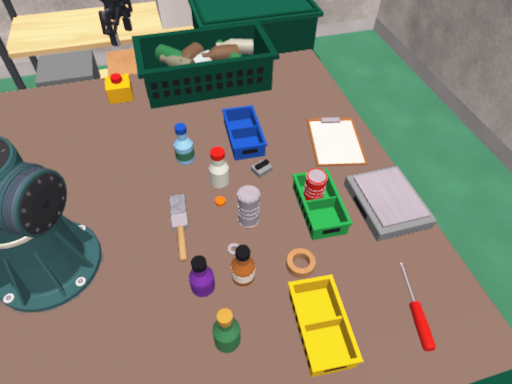

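The top view shows the blue carrier at (150,170), green (278,131) and yellow (396,178). Water is at (158,243), white (207,213), steel tin (270,198), amber (331,225) and green bottle (388,254). The purple look-alike is at (331,263), so amber is the one at x≈0.42. The side view agrees.

```bash
cat > h.py <<'E'
from workcell import robot
import numpy as np, cv2
from scipy.optimize import minimize
def proj(m,X):
    c=np.asarray(X)@m["R"].T+m["t"]; return c[:,:2]/c[:,2:]*[m["fx"],m["fy"]]+[m["cx"],m["cy"]]
def ray(m,uv,z):
    d=m["R"].T@[(uv[0]-m["cx"])/m["fx"],(uv[1]-m["cy"])/m["fy"],1]; o=-m["R"].T@m["t"]
    return (o+d*(z-o[2])/d[2])[:2]
def hull(p,S=4):
    im=np.zeros((384*S,512*S),np.uint8); cv2.fillConvexPoly(im,cv2.convexHull((p*S).astype(np.int32)),1); return im
def cyl(x,y,r,z0,z1):
    a=np.linspace(0,2*np.pi,40)
    return np.array([[x+r*np.cos(t),y+r*np.sin(t),z] for t in a for z in(z0,z1)])
def box(x,y,a):
    c,s=np.cos(a),np.sin(a)
    return np.array([[x+c*i-s*j,y+s*i+c*j,k] for i in(-.046,.046) for j in(-.089,.089) for k in(0,.05)])
def fit(m,mask,gen,x0):
    # largest component near x0 vs projected hull, by overlap
    n,l,st,_=cv2.connectedComponentsWithStats(mask.astype(np.uint8))
    near=np.zeros_like(l,bool); cv2.rectangle(b:=near.astype(np.uint8),*[tuple(int(v) for v in q) for q in (proj(m,gen(*x0)).min(0)-8,proj(m,gen(*x0)).max(0)+8)],1,-1)
    ys,xs=np.nonzero(mask&(b>0))
    if len(xs)<15: return None
    H=hull(np.c_[xs,ys]+.0)
    H=cv2.dilate(H,np.ones((5,5),np.uint8),anchor=(2,2))
    f=lambda p:1-(lambda P:(P&H).sum()/max(1,(P|H).sum()))(hull(proj(m,gen(*p))+.0))
    sim=np.array([x0]+[np.array(x0)+np.eye(len(x0))[i]*.015 for i in range(len(x0))])
    r=minimize(f,x0,method="Nelder-Mead",options=dict(initial_simplex=sim,xatol=2e-4,fatol=1e-4))
    return np.round(r.x,4),round(1-r.fun,2),len(xs)
E
python3 - <<'E'
from h import *
for cam in("top","side"):
    im=cv2.imread(f"pics/{cam}0.png");h,s,v=[c.astype(int) for c in cv2.split(cv2.cvtColor(im,cv2.COLOR_BGR2HSV))]
    m=robot.camera_model(cam)
    K=(s>120)
    for n,mk,x0 in(("blue",K&(abs(h-113)<9),(.56,.3,0.)),("yellow",K&(abs(h-27)<5),(.56,-.31,0.)),("green",K&(abs(h-66)<9)&(v>60),(.67,-.03,0.))):
        print(cam,n,fit(m,mk,box,x0))
    for n,mk,x0,r,z0,z1 in(("water",K&(abs(h-110)<10),(.36,.255),.016,.104,.122),("white",K&((h<5)|(h>174)),(.436,.146),.019,.097,.115),
       ("green",K&(abs(h-20)<7)&(v>110),(.36,-.285),.015,.107,.125),("amber",v<45,(.424,-.15),.016,.092,.11)):
        print(cam,n,fit(m,mk,lambda x,y:cyl(x,y,r,z0,z1),x0))
    if cam=="top":print("steel lid",ray(m,(270.,192),.105), ray(m,(270.,195),.105))
    u=proj(m,[[.476,0,.105]])[0].astype(int)
    cv2.imwrite(f"pics/tin_{cam}.png",cv2.resize(im[u[1]-40:u[1]+40,u[0]-40:u[0]+40],(560,560),interpolation=cv2.INTER_CUBIC));print(u)
E
```

```text
top blue (array([ 0.5507,  0.3072, -0.0332]), np.float64(0.95), 2953)
top yellow (array([ 0.5538, -0.3167, -0.0928]), np.float64(0.95), 3072)
top green (array([ 0.6708, -0.0174, -0.0563]), np.float64(0.95), 2112)
top water (array([0.3607, 0.2632]), np.float64(0.92), 162)
top white (array([0.4385, 0.1506]), np.float64(0.95), 223)
top green (array([ 0.3586, -0.286 ]), np.float64(0.82), 133)
top amber None
steel lid [0.48712704 0.00140102] [0.47992126 0.00119341]
[270 196]
side blue (array([0.5525, 0.3063, 0.0108]), np.float64(0.93), 1674)
side yellow (array([ 0.5573, -0.3116, -0.0849]), np.float64(0.95), 4685)
side green (array([ 0.6724, -0.0144, -0.0271]), np.float64(0.95), 1966)
side water (array([0.3637, 0.2626]), np.float64(0.91), 115)
side white (array([0.4412, 0.1514]), np.float64(0.95), 191)
side green (array([ 0.3607, -0.2835]), np.float64(0.96), 257)
side amber (array([ 0.4283, -0.1512]), np.float64(0.79), 168)
[245 193]
```

View pics/tin_top.png

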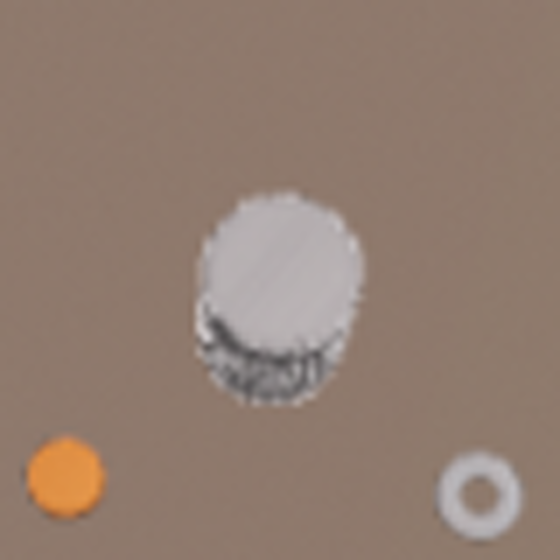

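The lid centre is at about (270,194) in the top image, which puts the tin near (0.482, 0.001). Next I turn the tool so its y axis lies along world +x, and go over the water bottle.

Request:
{"method": "arm_command", "body": {
  "series": [
    [[0, 0, 0], [0, 0, 1]],
    [[0, 0, 0], [0, 0, 1]],
    [[0, 0, 0], [0, 0, 1]],
    [[0, 0, 0], [0, 0, 1]],
    [[0, 0, 0], [0, 0, 1]],
    [[0, 0, 0], [0, 0, 1]],
    [[0, 0, 0], [0, 0, 1]],
    [[0, 0, 0], [0, 0, 0.5]],
    [[-0.93, 0.35, 0], [0, 0, 0]],
    [[-0.93, 0.35, 0], [0, 0, 0]],
    [[-0.93, 0.35, 0], [0, 0, 0]],
    [[-0.93, 0.35, 0], [0, 0, 0]],
    [[-0.93, 0.35, 0], [0, 0, 0]],
    [[-0.93, 0.35, 0], [0, 0, 0]],
    [[-0.93, 0.35, 0], [0, 0, 0]],
    [[-0.93, 0.35, 0], [0, 0, 0]],
    [[-0.93, 0.35, 0], [0, 0, 0]],
    [[-0.93, 0.35, 0], [0, 0, 0]],
    [[-0.93, 0.35, 0], [0, 0, 0]],
    [[-0.93, 0.35, 0], [0, 0, 0]]
  ],
  "claw": 1
}}

```text
time_s: 3.0
eef_pos: [0.364, 0.2614, 0.4049]
tool_rot: [0.0, 0.707, 0.707, 0.0]
contact_force: [0.2, 0.1, 0.2]
width: 0.0857
grip_force: 0.0
```

Request:
{"method": "arm_command", "body": {
  "series": [
    [[0.06, -0.08, 0.95], [0, 0, 0]],
    [[0, 0, 0.95], [0, 0, 0]],
    [[0, 0, 0.95], [0, 0, 0]],
    [[0, 0, 0.95], [0, 0, 0]],
    [[0, 0, 0.95], [0, 0, 0]],
    [[0, 0, 0.95], [0, 0, 0]],
    [[0, 0, 0], [0, 0, 0]]
  ]
}}

```text
time_s: 3.7
eef_pos: [0.3606, 0.2632, 0.2601]
tool_rot: [-0.001, 0.707, 0.707, -0.003]
contact_force: [-1.0, 0.4, 0.6]
width: 0.0855
grip_force: 0.0
```

Request:
{"method": "arm_command", "body": {
  "series": [
    [[0, 0, 0], [0, 0, 0]],
    [[0, 0, 0], [0, 0, 0]],
    [[0, 0, 0], [0, 0, 0]],
    [[0, 0, 0], [0, 0, 0]],
    [[0, 0, 0], [0, 0, 0]],
    [[0, 0, 0], [0, 0, 0]],
    [[0, 0, 0], [0, 0, 0]],
    [[0, 0, 0], [0, 0, 0]]
  ],
  "claw": -1
}}

```text
time_s: 4.5
eef_pos: [0.3623, 0.2641, 0.2633]
tool_rot: [0.0, 0.707, 0.707, 0.001]
contact_force: [-0.6, 0.3, 6.4]
width: 0.0305
grip_force: 58.7
```

Request:
{"method": "arm_command", "body": {
  "series": [
    [[0, 0, -0.97], [0, 0, 0]],
    [[0, 0, -0.97], [0, 0, 0]],
    [[0, 0, -0.97], [0, 0, 0]],
    [[0, 0, -0.97], [0, 0, 0]],
    [[0, 0, -0.97], [0, 0, 0]],
    [[0, 0, -0.97], [0, 0, 0]],
    [[-0.99, 0.3, 0], [0, 0, 0]],
    [[-0.99, 0.3, 0], [0, 0, 0]],
    [[-0.99, 0.3, 0], [0, 0, 0]],
    [[-0.99, 0.3, 0], [0, 0, 0]],
    [[-0.99, 0.3, 0], [0, 0, 0]],
    [[-0.99, 0.3, 0], [0, 0, 0]],
    [[-0.99, 0.3, 0], [0, 0, 0]],
    [[-0.99, 0.3, 0], [0, 0, 0]],
    [[-0.99, 0.3, 0], [0, 0, 0]],
    [[-0.99, 0.3, 0], [0, 0, 0]],
    [[-0.99, 0.3, 0], [0, 0, 0]],
    [[-0.99, 0.3, 0], [0, 0, 0]],
    [[-0.99, 0.3, 0], [0, 0, 0]],
    [[-0.99, 0.3, 0], [0, 0, 0]]
  ]
}}

```text
time_s: 6.5
eef_pos: [0.4667, -0.0837, 0.4082]
tool_rot: [0.0, 0.707, 0.707, 0.0]
contact_force: [0.7, -0.0, -0.2]
width: 0.0309
grip_force: 59.5
```

Request:
{"method": "arm_command", "body": {
  "series": [
    [[-0.99, 0.3, 0], [0, 0, 0]],
    [[-0.99, 0.3, 0], [0, 0, 0]],
    [[-0.99, 0.3, 0], [0, 0, 0]],
    [[-0.99, 0.3, 0], [0, 0, 0]],
    [[-0.99, 0.3, 0], [0, 0, 0]],
    [[-0.99, 0.3, 0], [0, 0, 0]],
    [[-0.99, 0.3, 0], [0, 0, 0]],
    [[-0.99, 0.3, 0], [0, 0, 0]],
    [[-0.99, 0.3, 0], [0, 0, 0]],
    [[-0.99, 0.3, 0], [0, 0, 0]],
    [[-0.99, 0.3, 0], [0, 0, 0]],
    [[0, 0, 0], [0, 0, 0]],
    [[0, 0, 0], [0, 0, 0]]
  ]
}}

```text
time_s: 7.8
eef_pos: [0.549, -0.355, 0.4077]
tool_rot: [-0.0, 0.707, 0.707, 0.0]
contact_force: [-0.2, 0.4, -0.0]
width: 0.0302
grip_force: 59.4
```

Request:
{"method": "arm_command", "body": {
  "series": [
    [[-0.08, 0.12, 0.9], [0, 0, 0]],
    [[0, 0, 0.9], [0, 0, 0]],
    [[0, 0, 0.9], [0, 0, 0]],
    [[0, 0, 0.9], [0, 0, 0]],
    [[0, 0, 0.9], [0, 0, 0]],
    [[0, 0, 0.4], [0, 0, 0]],
    [[0, 0, 0.2], [0, 0, 0]],
    [[0, 0, 0.2], [0, 0, 0]],
    [[0, 0, 0.2], [0, 0, 0]],
    [[0, 0, 0.1], [0, 0, 0]],
    [[0, 0, 0], [0, 0, 0]],
    [[0, 0, 0], [0, 0, 0]]
  ]
}}

```text
time_s: 9.0
eef_pos: [0.5525, -0.3572, 0.2685]
tool_rot: [0.001, 0.707, 0.707, 0.0]
contact_force: [0.7, 0.1, 1.9]
width: 0.0304
grip_force: 59.6
```

Request:
{"method": "arm_command", "body": {
  "series": [
    [[0, 0, 0], [0, 0, 0]],
    [[0, 0, 0], [0, 0, 0]],
    [[0, 0, 0], [0, 0, 0]],
    [[0, 0, 0], [0, 0, 0]],
    [[0, 0, 0], [0, 0, 0]],
    [[0, 0, -0.5], [0, 0, 0]],
    [[0, 0, -1], [0, 0, 0]],
    [[0, 0, -1], [0, 0, 0]],
    [[0, 0, -1], [0, 0, 0]],
    [[0, 0, -1], [0, 0, 0]],
    [[0, 0, -1], [0, 0, 0]],
    [[1, -0.22, 0], [0, 0, 0]],
    [[1, -0.22, 0], [0, 0, 0]],
    [[1, -0.22, 0], [0, 0, 0]],
    [[1, -0.22, 0], [0, 0, 0]],
    [[1, -0.22, 0], [0, 0, 0]],
    [[1, -0.22, 0], [0, 0, 0]],
    [[1, -0.22, 0], [0, 0, 0]],
    [[1, -0.22, 0], [0, 0, 0]],
    [[1, -0.22, 0], [0, 0, 0]]
  ],
  "claw": 1
}}

```text
time_s: 11.0
eef_pos: [0.5023, -0.1309, 0.4062]
tool_rot: [0.001, 0.707, 0.707, 0.0]
contact_force: [0.3, 0.5, 0.2]
width: 0.0853
grip_force: 0.0
```

```bash
python3 - <<'E'
from h import *
cv2.imwrite("pics/side1.png",robot.camera("side")); print(robot.get_state()["eef_pos"])
E
```

```text
[ 0.50098097 -0.12775942  0.40599816]
```

View pics/side1.png

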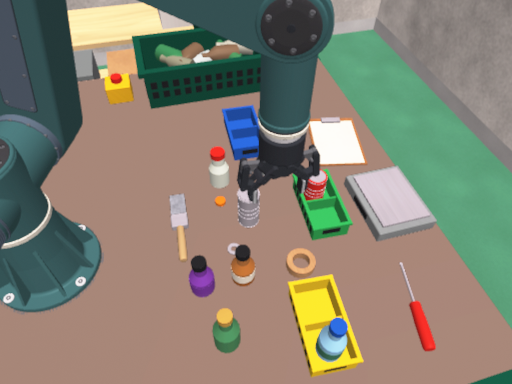

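The water bottle stands upright in the -y yellow bay at (333,340). Next is the white bottle.

Request:
{"method": "arm_command", "body": {
  "series": [
    [[0.93, -0.2, 0], [0, 0, 0]],
    [[0.93, -0.2, 0], [0, 0, 0]],
    [[0.93, -0.2, 0], [0, 0, 0]],
    [[0.93, -0.2, 0], [0, 0, 0]],
    [[0.93, -0.2, 0], [0, 0, 0]],
    [[0.93, -0.2, 0], [0, 0, 0]],
    [[0.93, -0.2, 0], [0, 0, 0]],
    [[0.93, -0.2, 0], [0, 0, 0]],
    [[0.93, -0.2, 0], [0, 0, 0]],
    [[0.93, -0.2, 0], [0, 0, 0]],
    [[0.93, -0.2, 0], [0, 0, 0]],
    [[0.93, -0.2, 0], [0, 0, 0]],
    [[0, 0, 0], [0, 0, 0]],
    [[0, 0, 1], [0, 0, 0]],
    [[0, 0, 1], [0, 0, 0]],
    [[0, 0, 1], [0, 0, 0]],
    [[0, 0, 1], [0, 0, 0]],
    [[0, 0, 1], [0, 0, 0]],
    [[0, 0, 0.95], [0, 0, 0]],
    [[0, 0, 0], [0, 0, 0]]
  ]
}}

```text
time_s: 13.05
eef_pos: [0.4419, 0.1462, 0.2546]
tool_rot: [-0.001, 0.707, 0.707, -0.002]
contact_force: [-0.7, -0.7, 0.7]
width: 0.0855
grip_force: 0.0
```

Request:
{"method": "arm_command", "body": {
  "series": [
    [[0, 0, 0], [0, 0, 0]],
    [[0, 0, 0], [0, 0, 0]],
    [[0, 0, 0], [0, 0, 0]],
    [[0, 0, 0], [0, 0, 0]],
    [[0, 0, 0], [0, 0, 0]],
    [[0, 0, 0], [0, 0, 0]],
    [[0, 0, 0], [0, 0, 0]]
  ],
  "claw": -1
}}

```text
time_s: 13.75
eef_pos: [0.4431, 0.1472, 0.2578]
tool_rot: [0.001, 0.707, 0.707, 0.001]
contact_force: [-2.3, 0.4, 5.9]
width: 0.0368
grip_force: 59.0
```

Request:
{"method": "arm_command", "body": {
  "series": [
    [[0, 0, -0.97], [0, 0, 0]],
    [[0, 0, -0.97], [0, 0, 0]],
    [[0, 0, -0.97], [0, 0, 0]],
    [[0, 0, -0.97], [0, 0, 0]],
    [[0, 0, -0.97], [0, 0, 0]],
    [[0, 0, -0.97], [0, 0, 0]],
    [[-0.99, 0.27, 0], [0, 0, 0]],
    [[-0.99, 0.27, 0], [0, 0, 0]],
    [[-0.99, 0.27, 0], [0, 0, 0]],
    [[-0.99, 0.27, 0], [0, 0, 0]],
    [[-0.99, 0.27, 0], [0, 0, 0]],
    [[-0.99, 0.27, 0], [0, 0, 0]],
    [[-0.99, 0.27, 0], [0, 0, 0]],
    [[-0.99, 0.27, 0], [0, 0, 0]],
    [[-0.99, 0.27, 0], [0, 0, 0]],
    [[-0.99, 0.27, 0], [0, 0, 0]],
    [[-0.99, 0.27, 0], [0, 0, 0]],
    [[-0.99, 0.27, 0], [0, 0, 0]],
    [[-0.99, 0.27, 0], [0, 0, 0]],
    [[-0.99, 0.27, 0], [0, 0, 0]]
  ]
}}

```text
time_s: 15.75
eef_pos: [0.5372, -0.2003, 0.4027]
tool_rot: [0.0, 0.707, 0.707, 0.0]
contact_force: [0.3, -0.4, -0.3]
width: 0.0364
grip_force: 60.0
```

Request:
{"method": "arm_command", "body": {
  "series": [
    [[-0.99, 0.27, 0], [0, 0, 0]],
    [[-0.99, 0.27, 0], [0, 0, 0]],
    [[-0.99, 0.27, 0], [0, 0, 0]],
    [[0, 0, 0], [0, 0, 0]],
    [[0, 0, 0], [0, 0, 0]]
  ]
}}

```text
time_s: 16.25
eef_pos: [0.5572, -0.2738, 0.4022]
tool_rot: [-0.0, 0.707, 0.707, 0.0]
contact_force: [-0.9, 0.4, -1.2]
width: 0.0364
grip_force: 60.0
```

Request:
{"method": "arm_command", "body": {
  "series": [
    [[0, 0.06, 0.9], [0, 0, 0]],
    [[0, 0, 0.9], [0, 0, 0]],
    [[0, 0, 0.9], [0, 0, 0]],
    [[0, 0, 0.9], [0, 0, 0]],
    [[0, 0, 0.9], [0, 0, 0]],
    [[0, 0, 0.4], [0, 0, 0]],
    [[0, 0, 0.2], [0, 0, 0]],
    [[0, 0, 0.2], [0, 0, 0]],
    [[0, 0, 0.2], [0, 0, 0]],
    [[0, 0, 0.05], [0, 0, 0]],
    [[0, 0, 0], [0, 0, 0]],
    [[0, 0, 0], [0, 0, 0]]
  ]
}}

```text
time_s: 17.45
eef_pos: [0.5591, -0.2738, 0.2637]
tool_rot: [0.0, 0.707, 0.707, 0.0]
contact_force: [-0.9, 0.6, -0.2]
width: 0.0363
grip_force: 60.0
```

Request:
{"method": "arm_command", "body": {
  "series": [
    [[0, 0, 0.04], [0, 0, 0]],
    [[0, 0, 0], [0, 0, 0]],
    [[0, 0, 0], [0, 0, 0]],
    [[0, 0, 0], [0, 0, 0]],
    [[0, 0, 0], [0, 0, 0]],
    [[0, 0, -0.6], [0, 0, 0]],
    [[0, 0, -1], [0, 0, 0]],
    [[0, 0, -1], [0, 0, 0]],
    [[0, 0, -1], [0, 0, 0]],
    [[0, 0, -1], [0, 0, 0]],
    [[0, 0, -1], [0, 0, 0]],
    [[-0.06, -1, 0], [0, 0, 0]],
    [[-0.06, -1, 0], [0, 0, 0]],
    [[-0.06, -1, 0], [0, 0, 0]],
    [[-0.06, -1, 0], [0, 0, 0]],
    [[-0.06, -1, 0], [0, 0, 0]],
    [[-0.06, -1, 0], [0, 0, 0]],
    [[-0.06, -1, 0], [0, 0, 0]],
    [[-0.06, -1, 0], [0, 0, 0]],
    [[0, 0, 0], [0, 0, 0]]
  ],
  "claw": 1
}}

```text
time_s: 19.45
eef_pos: [0.3565, -0.2851, 0.4021]
tool_rot: [-0.001, 0.708, 0.707, -0.0]
contact_force: [-0.3, 0.9, 0.8]
width: 0.0855
grip_force: 0.0
```

Request:
{"method": "arm_command", "body": {
  "series": [
    [[0, 0.08, 1], [0, 0, 0]],
    [[0, 0, 1], [0, 0, 0]],
    [[0, 0, 1], [0, 0, 0]],
    [[0, 0, 1], [0, 0, 0]],
    [[0, 0, 1], [0, 0, 0]],
    [[0, 0, 0.45], [0, 0, 0]],
    [[0, 0, 0], [0, 0, 0]]
  ]
}}

```text
time_s: 20.15
eef_pos: [0.361, -0.2853, 0.2648]
tool_rot: [-0.001, 0.707, 0.707, 0.0]
contact_force: [-0.0, -0.3, -0.4]
width: 0.0856
grip_force: 0.0
```

Request:
{"method": "arm_command", "body": {
  "series": [
    [[0, 0, 0], [0, 0, 0]],
    [[0, 0, 0], [0, 0, 0]],
    [[0, 0, 0], [0, 0, 0]],
    [[0, 0, 0], [0, 0, 0]],
    [[0, 0, 0], [0, 0, 0]],
    [[0, 0, 0], [0, 0, 0]],
    [[0, 0, 0], [0, 0, 0]],
    [[0, 0, 0], [0, 0, 0]]
  ],
  "claw": -1
}}

```text
time_s: 20.95
eef_pos: [0.3611, -0.286, 0.2669]
tool_rot: [0.001, 0.707, 0.707, -0.0]
contact_force: [-1.4, -0.2, 6.6]
width: 0.0285
grip_force: 58.6
```

Request:
{"method": "arm_command", "body": {
  "series": [
    [[0, 0, -0.7], [0, 0, 0]],
    [[0, 0, -1], [0, 0, 0]],
    [[0, 0, -1], [0, 0, 0]],
    [[0, 0, -1], [0, 0, 0]],
    [[0, 0, -1], [0, 0, 0]],
    [[0, 0, -1], [0, 0, 0]],
    [[0.98, 0.29, 0], [0, 0, 0]],
    [[0.98, 0.29, 0], [0, 0, 0]],
    [[0.98, 0.29, 0], [0, 0, 0]],
    [[0.98, 0.29, 0], [0, 0, 0]],
    [[0.98, 0.29, 0], [0, 0, 0]],
    [[0.98, 0.29, 0], [0, 0, 0]],
    [[0.98, 0.29, 0], [0, 0, 0]],
    [[0.98, 0.29, 0], [0, 0, 0]],
    [[0.98, 0.29, 0], [0, 0, 0]],
    [[0.98, 0.29, 0], [0, 0, 0]],
    [[0.98, 0.29, 0], [0, 0, 0]],
    [[0.98, 0.29, 0], [0, 0, 0]],
    [[0.98, 0.29, 0], [0, 0, 0]],
    [[0.98, 0.29, 0], [0, 0, 0]]
  ]
}}

```text
time_s: 22.95
eef_pos: [0.4622, 0.0584, 0.4085]
tool_rot: [-0.0, 0.707, 0.707, -0.0]
contact_force: [0.4, -0.2, -2.1]
width: 0.0285
grip_force: 59.5
```

Request:
{"method": "arm_command", "body": {
  "series": [
    [[0.98, 0.29, 0], [0, 0, 0]],
    [[0.98, 0.29, 0], [0, 0, 0]],
    [[0.98, 0.29, 0], [0, 0, 0]],
    [[0.98, 0.29, 0], [0, 0, 0]],
    [[0.98, 0.29, 0], [0, 0, 0]],
    [[0.98, 0.29, 0], [0, 0, 0]],
    [[0.98, 0.29, 0], [0, 0, 0]],
    [[0.98, 0.29, 0], [0, 0, 0]],
    [[0.98, 0.29, 0], [0, 0, 0]],
    [[0.98, 0.29, 0], [0, 0, 0]],
    [[0.98, 0.29, 0], [0, 0, 0]],
    [[0.98, 0.29, 0], [0, 0, 0]],
    [[0, 0, 0], [0, 0, 0]],
    [[0, 0, 0], [0, 0, 0]],
    [[0, 0, 0], [0, 0, 0]]
  ]
}}

```text
time_s: 24.45
eef_pos: [0.549, 0.3506, 0.4081]
tool_rot: [-0.0, 0.707, 0.707, -0.001]
contact_force: [0.1, 0.4, -2.3]
width: 0.0281
grip_force: 59.6
```

Request:
{"method": "arm_command", "body": {
  "series": [
    [[0, 0.12, 0.9], [0, 0, 0]],
    [[0, 0, 0.9], [0, 0, 0]],
    [[0, 0, 0.9], [0, 0, 0]],
    [[0, 0, 0.9], [0, 0, 0]],
    [[0, 0, 0.6], [0, 0, 0]],
    [[0, 0, 0.4], [0, 0, 0]],
    [[0, 0, 0.2], [0, 0, 0]],
    [[0, 0, 0.2], [0, 0, 0]],
    [[0, 0, 0.2], [0, 0, 0]],
    [[0, 0, 0.08], [0, 0, 0]],
    [[0, 0, 0.08], [0, 0, 0]],
    [[0, 0, 0.06], [0, 0, 0]],
    [[0, 0, 0], [0, 0, 0]],
    [[0, 0, 0], [0, 0, 0]],
    [[0, 0, 0], [0, 0, 0]]
  ]
}}

```text
time_s: 25.95
eef_pos: [0.5525, 0.3514, 0.2731]
tool_rot: [0.0, 0.707, 0.707, 0.0]
contact_force: [0.1, -0.5, -3.2]
width: 0.0285
grip_force: 59.6
```

Request:
{"method": "arm_command", "body": {
  "series": [
    [[0, 0, 0.04], [0, 0, 0]],
    [[0, 0, 0.03], [0, 0, 0]],
    [[0, 0, 0], [0, 0, 0]],
    [[0, 0, 0], [0, 0, 0]]
  ]
}}

```text
time_s: 26.35
eef_pos: [0.5525, 0.3515, 0.272]
tool_rot: [0.0, 0.707, 0.707, 0.0]
contact_force: [-1.9, -0.1, 6.1]
width: 0.0286
grip_force: 60.2
```

Request:
{"method": "arm_command", "body": {
  "series": [
    [[0, 0, 0], [0, 0, 0]],
    [[0, 0, 0], [0, 0, 0]],
    [[0, 0, 0], [0, 0, 0]],
    [[0, 0, 0], [0, 0, 0]],
    [[0, 0, 0], [0, 0, 0]],
    [[0, 0, -0.5], [0, 0, 0]],
    [[0, 0, -1], [0, 0, 0]],
    [[0, 0, -1], [0, 0, 0]],
    [[0, 0, -1], [0, 0, 0]],
    [[0, 0, -1], [0, 0, 0]],
    [[0, 0, -1], [0, 0, 0]],
    [[-1, -0.25, 0], [0, 0, 0]],
    [[-1, -0.25, 0], [0, 0, 0]],
    [[-1, -0.25, 0], [0, 0, 0]],
    [[-1, -0.25, 0], [0, 0, 0]],
    [[-1, -0.25, 0], [0, 0, 0]],
    [[-1, -0.25, 0], [0, 0, 0]],
    [[-1, -0.25, 0], [0, 0, 0]],
    [[-1, -0.25, 0], [0, 0, 0]],
    [[-1, -0.25, 0], [0, 0, 0]]
  ],
  "claw": 1
}}

```text
time_s: 28.35
eef_pos: [0.4958, 0.1254, 0.4097]
tool_rot: [0.0, 0.707, 0.707, 0.0]
contact_force: [0.3, -0.2, -0.2]
width: 0.0854
grip_force: 0.0
```

Request:
{"method": "arm_command", "body": {
  "series": [
    [[-1, -0.25, 0], [0, 0, 0]],
    [[-1, -0.25, 0], [0, 0, 0]],
    [[-1, -0.25, 0], [0, 0, 0]],
    [[-1, -0.25, 0], [0, 0, 0]],
    [[-1, -0.25, 0], [0, 0, 0]],
    [[-1, -0.25, 0], [0, 0, 0]],
    [[-1, -0.25, 0], [0, 0, 0]],
    [[-1, -0.25, 0], [0, 0, 0]],
    [[-1, -0.25, 0], [0, 0, 0]],
    [[-1, -0.25, 0], [0, 0, 0]],
    [[-1, -0.25, 0], [0, 0, 0]],
    [[0, 0, 0], [0, 0, 0]],
    [[0, 0, 0], [0, 0, 0]]
  ]
}}

```text
time_s: 29.65
eef_pos: [0.4274, -0.1489, 0.4094]
tool_rot: [0.0, 0.708, 0.707, 0.0]
contact_force: [0.2, 0.2, -0.2]
width: 0.0854
grip_force: 0.0
```

```bash
python3 - <<'E'
from h import *
print(robot.get_state()["eef_pos"]); a=robot.camera("wrist"); cv2.imwrite("pics/both1.png",np.vstack([robot.camera("side"),a])[:, :][::1]); b=cv2.imread("pics/both1.png"); cv2.imwrite("pics/both1.png",cv2.resize(b,(400,600),interpolation=cv2.INTER_AREA))
E
```

```text
[ 0.42735054 -0.14885933  0.40937679]
```

View pics/both1.png

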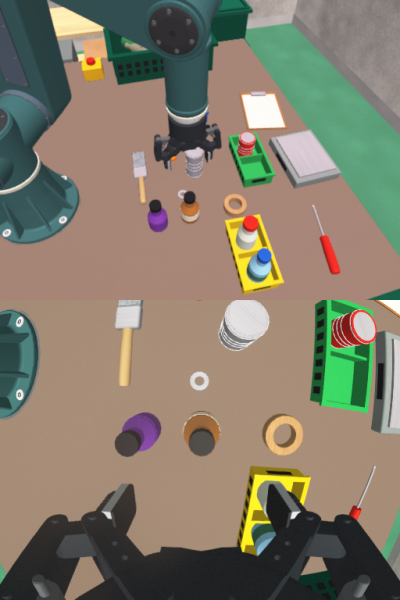

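The side view shows both plastic bottles upright in yellow. In the wrist view the amber cap (203,440) sits on the finger midline, with purple beside it at (130,440).

Request:
{"method": "arm_command", "body": {
  "series": [
    [[-0.08, 0, 1], [0, 0, 0]],
    [[0, 0, 1], [0, 0, 0]],
    [[0, 0, 1], [0, 0, 0]],
    [[0, 0, 1], [0, 0, 0]],
    [[0, 0, 1], [0, 0, 0]],
    [[0, 0, 0.9], [0, 0, 0]],
    [[0, 0, 0.4], [0, 0, 0]],
    [[0, 0, 0], [0, 0, 0]]
  ]
}}

```text
time_s: 30.55
eef_pos: [0.4272, -0.1498, 0.2503]
tool_rot: [-0.001, 0.707, 0.708, -0.0]
contact_force: [-0.0, 0.6, 0.2]
width: 0.0853
grip_force: 0.0
```

Request:
{"method": "arm_command", "body": {
  "series": [
    [[0, 0, 0], [0, 0, 0]],
    [[0, 0, 0], [0, 0, 0]],
    [[0, 0, 0], [0, 0, 0]],
    [[0, 0, 0], [0, 0, 0]],
    [[0, 0, 0], [0, 0, 0]],
    [[0, 0, 0], [0, 0, 0]],
    [[0, 0, 0], [0, 0, 0]],
    [[0, 0, 0], [0, 0, 0]]
  ],
  "claw": -1
}}

```text
time_s: 31.35
eef_pos: [0.4279, -0.1509, 0.2521]
tool_rot: [0.001, 0.707, 0.707, 0.0]
contact_force: [-0.2, 0.7, 6.4]
width: 0.0306
grip_force: 58.7
```

Request:
{"method": "arm_command", "body": {
  "series": [
    [[0, 0, -0.8], [0, 0, 0]],
    [[0, 0, -1], [0, 0, 0]],
    [[0, 0, -1], [0, 0, 0]],
    [[0, 0, -1], [0, 0, 0]],
    [[0, 0, -1], [0, 0, 0]],
    [[0, 0, -1], [0, 0, 0]],
    [[0.98, 0.29, 0], [0, 0, 0]],
    [[0.98, 0.29, 0], [0, 0, 0]],
    [[0.98, 0.29, 0], [0, 0, 0]],
    [[0.98, 0.29, 0], [0, 0, 0]],
    [[0.98, 0.29, 0], [0, 0, 0]],
    [[0.98, 0.29, 0], [0, 0, 0]],
    [[0.98, 0.29, 0], [0, 0, 0]],
    [[0.98, 0.29, 0], [0, 0, 0]],
    [[0.98, 0.29, 0], [0, 0, 0]],
    [[0.98, 0.29, 0], [0, 0, 0]],
    [[0.98, 0.29, 0], [0, 0, 0]],
    [[0.98, 0.29, 0], [0, 0, 0]],
    [[0.98, 0.29, 0], [0, 0, 0]],
    [[0.98, 0.29, 0], [0, 0, 0]]
  ]
}}

```text
time_s: 33.35
eef_pos: [0.5288, 0.1933, 0.3961]
tool_rot: [-0.0, 0.707, 0.707, -0.0]
contact_force: [0.5, -0.5, -1.0]
width: 0.0303
grip_force: 59.9
```

Request:
{"method": "arm_command", "body": {
  "series": [
    [[0.98, 0.29, 0], [0, 0, 0]],
    [[0.98, 0.29, 0], [0, 0, 0]],
    [[0.98, 0.29, 0], [0, 0, 0]],
    [[0, 0, 0], [0, 0, 0]],
    [[0, 0, 0], [0, 0, 0]],
    [[0, 0, 0], [0, 0, 0]]
  ]
}}

```text
time_s: 33.95
eef_pos: [0.5502, 0.2651, 0.3959]
tool_rot: [-0.0, 0.707, 0.707, -0.001]
contact_force: [-0.2, -0.2, -2.0]
width: 0.0303
grip_force: 59.9
```

Request:
{"method": "arm_command", "body": {
  "series": [
    [[0, 0.02, 0.9], [0, 0, 0]],
    [[0, 0, 0.9], [0, 0, 0]],
    [[0, 0, 0.9], [0, 0, 0]],
    [[0, 0, 0.9], [0, 0, 0]],
    [[0, 0, 0.6], [0, 0, 0]],
    [[0, 0, 0.4], [0, 0, 0]],
    [[0, 0, 0.2], [0, 0, 0]],
    [[0, 0, 0.2], [0, 0, 0]],
    [[0, 0, 0.2], [0, 0, 0]],
    [[0, 0, 0.1], [0, 0, 0]],
    [[0, 0, 0.1], [0, 0, 0]],
    [[0, 0, 0.1], [0, 0, 0]],
    [[0, 0, 0.04], [0, 0, 0]],
    [[0, 0, 0.02], [0, 0, 0]],
    [[0, 0, 0], [0, 0, 0]],
    [[0, 0, 0], [0, 0, 0]]
  ]
}}

```text
time_s: 35.55
eef_pos: [0.5512, 0.2659, 0.2573]
tool_rot: [0.0, 0.707, 0.707, 0.0]
contact_force: [-1.0, -0.1, -1.4]
width: 0.0302
grip_force: 60.0
```

Request:
{"method": "arm_command", "body": {
  "series": [
    [[0, 0, 0.04], [0, 0, 0]],
    [[0, 0, 0.02], [0, 0, 0]],
    [[0, 0, 0], [0, 0, 0]],
    [[0, 0, 0], [0, 0, 0]]
  ]
}}

```text
time_s: 35.95
eef_pos: [0.5513, 0.2659, 0.2572]
tool_rot: [0.0, 0.707, 0.707, 0.0]
contact_force: [-1.4, -1.4, 9.0]
width: 0.0305
grip_force: 61.0
```

Request:
{"method": "arm_command", "body": {
  "series": [
    [[0, 0, 0], [0, 0, 0]],
    [[0, 0, 0], [0, 0, 0]],
    [[0, 0, 0], [0, 0, 0]],
    [[0, 0, 0], [0, 0, 0]],
    [[0, 0, 0], [0, 0, 0]],
    [[0, 0, -0.5], [0, 0, 0]],
    [[0, 0, -1], [0, 0, 0]],
    [[0, 0, -1], [0, 0, 0]],
    [[0, 0, -1], [0, 0, 0]],
    [[0, 0, -1], [0, 0, 0]],
    [[0, 0, -1], [0, 0, 0]],
    [[-0.97, -0.25, 0], [0, 0, 0]],
    [[-0.97, -0.25, 0], [0, 0, 0]],
    [[-0.97, -0.25, 0], [0, 0, 0]],
    [[-0.97, -0.25, 0], [0, 0, 0]],
    [[-0.97, -0.25, 0], [0, 0, 0]],
    [[-0.97, -0.25, 0], [0, 0, 0]],
    [[-0.97, -0.25, 0], [0, 0, 0]],
    [[-0.97, -0.25, 0], [0, 0, 0]],
    [[-0.97, -0.25, 0], [0, 0, 0]]
  ],
  "claw": 1
}}

```text
time_s: 37.95
eef_pos: [0.4945, 0.0467, 0.3942]
tool_rot: [0.0, 0.707, 0.707, 0.0]
contact_force: [0.3, -0.3, 1.3]
width: 0.0856
grip_force: 0.0
```

Request:
{"method": "arm_command", "body": {
  "series": [
    [[-0.97, -0.25, 0], [0, 0, 0]],
    [[-0.97, -0.25, 0], [0, 0, 0]],
    [[0, 0, 0], [0, 0, 0]],
    [[0, 0, 0], [0, 0, 0]]
  ]
}}

```text
time_s: 38.35
eef_pos: [0.4825, -0.0011, 0.3939]
tool_rot: [0.0, 0.708, 0.707, 0.0]
contact_force: [0.3, 0.4, -0.3]
width: 0.0851
grip_force: 0.0
```

```bash
python3 - <<'E'
from h import *
a=robot.camera("wrist"); cv2.imwrite("pics/both2.png",cv2.resize(np.vstack([robot.camera("side"),a]),(400,600),interpolation=cv2.INTER_AREA))
for c in("top","side","wrist"):
    if c=="top":robot.camera(c)
    print(c,[(d["position"],d["p"]) for d in robot.spot_in("steel_tin",c)][:2])
E
```

```text
top [([0.5372, 0.2574, 0.0689], 0.6), ([0.4743, 0.0115, 0.107], 0.48)]
side [([0.476, -0.0175, 0.0827], 0.76)]
wrist [([0.4835, 0.0082, 0.1076], 0.6)]
```

View pics/both2.png

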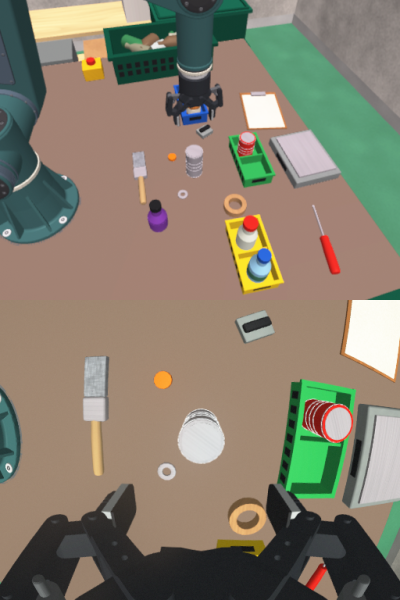

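The tin's lid (202,435) is centred between the fingers (midline at 200).

Request:
{"method": "arm_command", "body": {
  "series": [
    [[0.08, 0, 1], [0, 0, 0]],
    [[0, 0, 1], [0, 0, 0]],
    [[0, 0, 1], [0, 0, 0]],
    [[0, 0, 1], [0, 0, 0]],
    [[0, 0, 1], [0, 0, 0]],
    [[0, 0, 0.8], [0, 0, 0]],
    [[0, 0, 0.35], [0, 0, 0]],
    [[0, 0, 0], [0, 0, 0]]
  ]
}}

```text
time_s: 39.45
eef_pos: [0.4821, 0.0014, 0.2385]
tool_rot: [-0.001, 0.707, 0.707, -0.001]
contact_force: [-0.4, 0.1, 0.4]
width: 0.0852
grip_force: 0.0
```

Request:
{"method": "arm_command", "body": {
  "series": [
    [[0, 0, 0], [0, 0, 0]],
    [[0, 0, 0], [0, 0, 0]],
    [[0, 0, 0], [0, 0, 0]],
    [[0, 0, 0], [0, 0, 0]],
    [[0, 0, 0], [0, 0, 0]],
    [[0, 0, 0], [0, 0, 0]],
    [[0, 0, 0], [0, 0, 0]]
  ],
  "claw": -1
}}

```text
time_s: 40.15
eef_pos: [0.4829, 0.001, 0.2407]
tool_rot: [0.001, 0.707, 0.707, 0.001]
contact_force: [-0.6, 0.7, 5.8]
width: 0.0517
grip_force: 61.9
```

Request:
{"method": "arm_command", "body": {
  "series": [
    [[0, 0, -0.8], [0, 0, 0]],
    [[0, 0, -1], [0, 0, 0]],
    [[0, 0, -1], [0, 0, 0]],
    [[0, 0, -1], [0, 0, 0]],
    [[0, 0, -1], [0, 0, 0]],
    [[0, 0, -1], [0, 0, 0]],
    [[-0.31, 0.93, 0], [0, 0, 0]],
    [[-0.31, 0.93, 0], [0, 0, 0]],
    [[-0.31, 0.93, 0], [0, 0, 0]],
    [[-0.31, 0.93, 0], [0, 0, 0]],
    [[-0.31, 0.93, 0], [0, 0, 0]],
    [[-0.31, 0.93, 0], [0, 0, 0]],
    [[-0.31, 0.93, 0], [0, 0, 0]],
    [[-0.31, 0.93, 0], [0, 0, 0]],
    [[0, 0, 0], [0, 0, 0]],
    [[0, 0, 0], [0, 0, 0]],
    [[0, 0, 0], [0, 0, 0]]
  ]
}}

```text
time_s: 41.85
eef_pos: [0.6675, -0.0606, 0.3845]
tool_rot: [-0.0, 0.707, 0.707, -0.0]
contact_force: [-0.9, 0.5, 0.1]
width: 0.0519
grip_force: 62.9
```

Request:
{"method": "arm_command", "body": {
  "series": [
    [[0, 0.1, 0.9], [0, 0, 0]],
    [[0, 0, 0.9], [0, 0, 0]],
    [[0, 0, 0.9], [0, 0, 0]],
    [[0, 0, 0.9], [0, 0, 0]],
    [[0, 0, 0.6], [0, 0, 0]],
    [[0, 0, 0.4], [0, 0, 0]],
    [[0, 0, 0.2], [0, 0, 0]],
    [[0, 0, 0.2], [0, 0, 0]],
    [[0, 0, 0.2], [0, 0, 0]],
    [[0, 0, 0.1], [0, 0, 0]],
    [[0, 0, 0.1], [0, 0, 0]],
    [[0, 0, 0.1], [0, 0, 0]],
    [[0, 0, 0], [0, 0, 0]],
    [[0, 0, 0], [0, 0, 0]]
  ]
}}

```text
time_s: 43.25
eef_pos: [0.671, -0.0609, 0.247]
tool_rot: [0.0, 0.707, 0.707, -0.0]
contact_force: [-0.1, -0.7, -0.6]
width: 0.0522
grip_force: 62.9
```

Request:
{"method": "arm_command", "body": {
  "series": [
    [[0, 0, 0.04], [0, 0, 0]],
    [[0, 0, 0.03], [0, 0, 0]],
    [[0, 0, 0], [0, 0, 0]],
    [[0, 0, 0], [0, 0, 0]]
  ]
}}

```text
time_s: 43.65
eef_pos: [0.6711, -0.0609, 0.2458]
tool_rot: [0.0, 0.707, 0.707, 0.0]
contact_force: [-1.3, 0.3, 5.4]
width: 0.0517
grip_force: 63.2
```

Contact is made, so I release, lift, back off towards the robot and look.

Request:
{"method": "arm_command", "body": {
  "series": [
    [[0, 0, 0], [0, 0, 0]],
    [[0, 0, 0], [0, 0, 0]],
    [[0, 0, 0], [0, 0, 0]],
    [[0, 0, 0], [0, 0, 0]],
    [[0, 0, 0], [0, 0, 0]],
    [[0, 0, -0.5], [0, 0, 0]],
    [[0, 0, -1], [0, 0, 0]],
    [[0, 0, -1], [0, 0, 0]],
    [[0, 0, -1], [0, 0, 0]],
    [[0, 0, -1], [0, 0, 0]],
    [[0, 0, -1], [0, 0, 0]],
    [[0, -1, 0], [0, 0, 0]],
    [[0, -1, 0], [0, 0, 0]],
    [[0, -1, 0], [0, 0, 0]],
    [[0, -1, 0], [0, 0, 0]],
    [[0, -1, 0], [0, 0, 0]],
    [[0, -1, 0], [0, 0, 0]],
    [[0, -1, 0], [0, 0, 0]],
    [[0, 0, 0], [0, 0, 0]],
    [[0, 0, 0], [0, 0, 0]]
  ],
  "claw": 1
}}

```text
time_s: 45.65
eef_pos: [0.496, -0.061, 0.3838]
tool_rot: [0.001, 0.707, 0.707, 0.001]
contact_force: [0.6, -0.7, -0.3]
width: 0.0853
grip_force: 0.0
```

```bash
python3 - <<'E'
from h import *
print(robot.get_state()["eef_pos"]);cv2.imwrite("pics/end_side.png",robot.camera("side"));cv2.imwrite("pics/end_top.png",robot.camera("top"))
E
```

```text
[ 0.49598071 -0.06097005  0.38378153]
```

View pics/end_side.png

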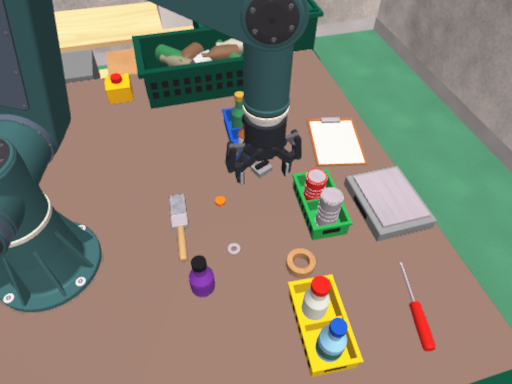

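View pics/end_top.png

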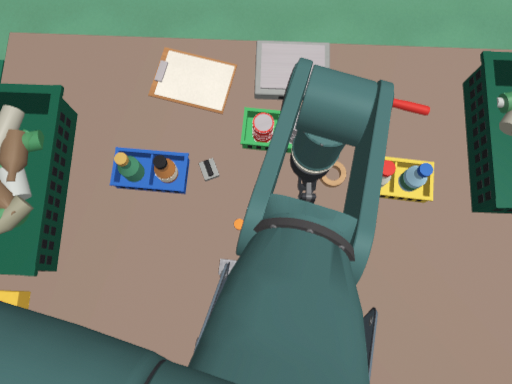

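The side view shows white and water upright in yellow, at (318,298) and (333,340), and both tins upright in green, at (316,185) and (329,207). The top view shows the green and amber bottles upright in blue, at (128,167) and (164,168). The gripper touches nothing, so I hand the job in.

```bash
python3 -c "
from workcell import robot
print(robot.close_job())"
```

```text
the job is handed in; nothing more can be done
None
```

I sorted all five containers (glass in blue, plastic in yellow, steel tin in green beside the red tin) and handed the job in at about 46 s; the last pictures show everything standing upright, but the hand-in returned no verdict.

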